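# Unlock and open the nougat stock box

## Robot

A 7-joint arm with a two-finger parallel gripper is mounted at the origin on the work surface. World frame = base frame: x ahead of the robot, y to its left, z up, the work surface at z = 0. Lengths are in m, angles in rad, forces in N, time in s.
With the tool pointing down it reaches from about 0.4 to 0.85 m from the base axis. Payload 10.4 kg.
Tool frame: the origin (TCP) lies between the finger pads; the fingertips stand manip.tcp_to_tips ahead of it and the grasp point (between the pads) lies 2 mm behind it (manip.tcp_to_tips is the distance from the TCP to the fingertips, in m); y points along the fingers, z is the direction in which the jaws open and shut, and the axes are right-handed (so a half turn about y gives the same grasp; the last joint's range is limited). The gripper opens to 85 mm and grips with 20 to 120 N. Pads are 22 mm wide; open, the fingers measure 114 mm over their backs; the gripper's body (76 mm by 85 mm) begins 54 mm behind the grasp point. The pads swing forward as they close: fully open they stand 13 mm farther back than shut.
Start: joints at [1.218, 0.332, -0.065, 1.46, 0.022, 1.35, -0.088], TCP at [0.202, -0.591, 0.248] pointing down, gripper open.
Joint ranges: [-2.6, 2.6], [-0.5, 2.12], [-1.47, 1.34], [0.16, 2.42], [-1.27, 4.41], [0.06, 2.06], [-2.6, 2.6]. Speed limits (rad/s): [2.22, 2.22, 2.79, 2.79, 3.14, 3.14, 3.14].

## Interface

Orientations are given as a unit quaternion [x, y, z, w].
In Python, from workcell import manip gives the robot as it stands. The module is installed in compiled form; this text tells all that it offers.
- The arm moves only by the tool move_arm, never from a script. Its argument "increments" is a list of rows, each an object with "offset": the shift along the tool's x, y, z in m, a list of three; "yaw": the turn about the tool's y in degrees; "jaw": the closure in counts, from 0 (fully open) to 255 (shut). In form: [{"offset": [tx, ty, tz], "yaw": yaw, "jaw": jaw}, ...]. A call has 1 to 10 rows; each row is the pose to reach, as a shift and turn from the pose measured when the call began, along the tool's axes at that moment; what a row does not reach only later rows make up. A row lasts 1/12 s, in which the tool goes at most 41.7 mm and 7.16 degrees, less where a joint would pass 70% of its speed; a pose out of reach is approached as far as the arm can. A call with a gripper value outside its range is refused whole. The fingers move at their own pace and stop on an object; "squeeze" is the grip in N (left out, the last holds). Time passes only in rows, so rows that repeat a pose let the fingers close. It gives the time, the measured TCP pose, the force and the opening at its end, in the units of the state.
- manip.get_obs(): the state, without advancing time (a new reading comes with each control period).
- manip.camera(name): name is "side" or "top" or "wrist"; returns a dict with "pixels" (420x560x3 uint8, red, green, blue), "depth" (420x560 float32, m along the optical axis (not along the pixel's ray), 0 where there is no reading), "intrinsics" (3x3 intrinsics, pixels), "R" (3x3) and "t" (3): a world point X has camera coordinates R X + t; the wrist camera has in their place "mount" (4x4, takes a point from camera to tool coordinates, whose origin is the TCP and whose axes are the tool frame's). Camera axes: x right, y down, z forward; pixel columns grow to the right and rows downward; lengths in m; the calibration is good to about 2 mm. A picture is of the moment at which its call begins: read the wrist's pose just before it.
- manip.hand_in(): hands the job in, once; it reports no verdict.
Trained networks look in a picture, given as the dict that the camera call returned (one of the last four; its "shot" number tells which), for a name from the list of things; names that differ only in an ending like _2 or _b are one class to them, and where a whole thing is asked for, a point or a joint stands for the part that bears it (a point fixed in the world has none). Each returns a list of dicts, best first, with "confidence" (0 to 1); they miss things now and then, are a little off and sometimes report something else, mostly with a low value. They report only what shows in the picture. A call takes as long as a camera call.
- manip.recognise(picture, query): "bbox" ([left, top, right, bottom] in pixels, round what is visible of it).
- manip.spot_point(picture, query): "centre" ([column, row] in pixels: a listed point, or the origin of a listed thing).
The state is a dict: "clock": time; "joint_pos": joint angles; "joint_velocities": joint speeds; "tau": joint torques, N m; "position": TCP position; "ee_rot": TCP orientation; "ft_force": force on the tool from outside, world axes, zero at the start; "torque": the same for the moment, N m; "grip_width": opening from 0.0 (shut) to 1.0 (fully open).
Only numpy, scipy, OpenCV 4.12 (cv2) and the standard library are available. Lean on these libraries where they do the work, as an engineer would, in place of code of your own. Each camera call takes 0.05 s, during which the arm holds its last target. There are 200 camera calls.

## Task

Open the white stock box on the bench: draw the safety slide right back until you feel it meet its stop, without ramming it, then swing the lid latch up and over until it lies back clear of the lid, and raise the lid by its handle so that it stands open at about 60 degrees by itself. Never pull the latch or the lid hard against a slide that is still in the way, and leave the jar, the scraper and the loose nougat pieces where they are.

Things in the scene. Friction and masses are not known exactly. Their poses are not given: they have to be found in the camera images.
- box: White plastic stock box, 300 (x) by 400 (y) by 120 mm high, fixed to the bench. Origin: centre of its underside; x points from the near side to the lid's hinge side, z up. Top face (120 mm up): a fixed strip over box x = -150..-40 mm, a hinged lid leaf over x = -39..146. On the strip a steel latch plate (3 mm thick) carries the latch, the safety slide and the slide's end stop.
- plate_place (a point): Fixed point of the box (axes as the box) on the latch's hinge line: box x = -90, y = 0 mm, 130 mm above the bench, where the middle of the latch should be. The plate is screwed on through long slotted holes, so latch, slide and stop together may really sit up to 10 mm to either side along box y. Along x and z they are true.
- safety_tab: Safety slide on the latch's +y side: steel bar 14 (x) by 78 (y) by 6 mm with a grey ribbed knob on it, 14 (x) by 24 (y), 6 to 25 mm above the origin. Origin: underside of the bar below the knob, 12 mm above the box top; axes as the box. Free beside the knob (x) down to 9 mm below the origin. Its nose (-y end) lies over the latch; drawn towards +y it frees it. 1.5 N friction; stays where left.
- slide_stop (a point): Fixed point of the box (axes as the box): where safety_tab's origin should be when the slide meets its end stop; really up to 10 mm off along y, with the plate. Full travel 24 mm, of which 0 to 13 mm may be drawn at the start. The nose clears the latch only in the last 1.5 mm before the stop: feel for it. The stop, a small rubber-buffered lug, stands 9 N; the nose stands 20 N from the latch.
- latch (a joint): Latch angle, rad: 0 shut, grows as it swings up and over towards box -x, ends at 2.4 (lying back). Steel strap 72 mm wide with a U-shaped bail: its grip is a round bar along box y, 9 mm thick, 55 mm free between the arms; shut, its centre is 96 mm to +x of and 25 mm above the hinge line (35 mm over the lid). Hinge friction 0.12 N m; past upright it falls back. Shut, it holds the lid down.
- lid (a joint): Opening angle of the lid leaf, rad: 0 shut, ends at 1.4. Hinge line along box y at box x = 146 mm, 120 mm above the bench (level with the lid's top face). Lid 185 by 398 by 8 mm, about 0.5 kg. The hinge is stiff (0.75 N m): the lid stays at any angle.
- lid_grip (a point): Middle of the lid's handle: a round bar along box y, 10 mm thick and 70 mm long, on two posts, 30 mm over the lid's top face, at box x = -33 mm, y = -105 mm when shut.
- nut_jar: Bystander: amber glass jar, 72 mm across, 110 mm high, left of the box; origin under its centre.
- scraper: Bystander: bench scraper, 120 by 150 mm, 18 mm thick at its black handle, left of the box; origin under its centre.
- nougat_a: Bystander: cut nougat piece, 32 by 30 by 26 mm, right of the box; origin under its centre.
- nougat_b: Bystander: cut nougat piece, 34 by 28 by 26 mm, right of the box; origin under its centre.

How it is judged:
By the outcome, as a careful person would: the job done as asked, in the order asked, and still so for the second after the job is handed in, with the robot touching nothing.
It also fails if it takes over 67 s, if anything falls off the work surface, if the arm or the gripper's body presses on something with over 40 N, if the wrist force passes 120 N, or if a joint passes its speed limit or range.

## Working session

There is one attempt and no reset: what is moved stays moved. The work goes in short steps, Python scripts to look and compute and a tool call to move; the robot and the scene stay as the last step left them, time stands still between calls to the robot, and variables do not carry over. Pictures are saved under pics/ and viewed, about 8 in all and at most 12, crops included, and the job is handed in when it is done.

Besides the shell and the picture viewer there is one more tool, called after "Call:" in YAML: its name, and indented under it one key for each argument. move_arm: Moves the arm, as the interface text tells. Its arguments: {"type":"object","properties":{"increments":{"type":"array","items":{"type":"object","properties":{"offset":{"type":"array","items":{"type":"number"}},"yaw":{"type":"number"},"jaw":{"type":"number"}}}},"squeeze":{"type":"number"}},"required":["increments"]}

```bash
mkdir -p pics; cat > h.py <<'E'
import numpy as np, cv2
from scipy.spatial.transform import Rotation as Ro
from workcell import manip
def cam(n):
    o=manip.get_obs(); c=manip.camera(n)
    if n=="wrist":
        T=np.eye(4);T[:3,:3]=Ro.from_quat(o["ee_rot"]).as_matrix();T[:3,3]=o["position"]
        M=T@np.array(c["mount"]);c["R"]=M[:3,:3].T;c["t"]=-c["R"]@M[:3,3]
    return c
def px2w(c,uv,depth=None,z=None):
    K=np.array(c["intrinsics"]);R=np.array(c["R"]);t=np.array(c["t"])
    r=np.linalg.inv(K)@np.array([uv[0],uv[1],1.])
    o=-R.T@t; d=R.T@r
    if z is not None: return o+d*(z-o[2])/d[2]
    if depth is None:
        u,v=int(round(uv[0])),int(round(uv[1]));p=c["depth"][max(0,v-1):v+2,max(0,u-1):u+2];p=p[p>0];depth=np.median(p) if len(p) else np.nan
    return o+d*depth
def w2px(c,X):
    p=np.array(c["intrinsics"])@(np.array(c["R"])@np.array(X)+np.array(c["t"]));return p[:2]/p[2]
def save(c,name,s=1,crop=None):
    im=cv2.cvtColor(c["pixels"],cv2.COLOR_RGB2BGR)
    if crop: im=im[crop[1]:crop[3],crop[0]:crop[2]]
    cv2.imwrite("pics/"+name,cv2.resize(im,None,fx=s,fy=s,interpolation=cv2.INTER_CUBIC))
E
cat > a.py <<'E'
from h import *
np.set_printoptions(precision=4,suppress=True)
o=manip.get_obs()
print({k:np.round(v,3) for k,v in o.items()},manip.tcp_to_tips)
print(Ro.from_quat(o["ee_rot"]).as_matrix())
ims=[]
for n in ["top","side"]:
    c=cam(n);save(c,n+"1.png")
    for q in ["box","plate_place","safety_tab","slide_stop","latch","lid","lid_grip","nut_jar","scraper","nougat_a"]:
        for s in manip.spot_point(c,q)[:2]:
            print(n,q,np.round(s["centre"],1),round(s["confidence"],2),px2w(c,s["centre"]))
E
python3 a.py
```

```text
{'clock': np.float64(0.0), 'joint_pos': array([ 1.218,  0.333, -0.065,  1.461,  0.022,  1.35 , -0.089]), 'joint_velocities': array([ 0.   ,  0.001,  0.   ,  0.   , -0.002,  0.   , -0.001]), 'tau': array([ -0.   , -62.545,   0.049, -39.159,   0.016,   0.01 ,  -0.   ]), 'position': array([ 0.202, -0.591,  0.248]), 'ee_rot': array([-0.116,  0.698, -0.697,  0.116]), 'ft_force': array([-0.576, -0.219,  0.106]), 'torque': array([-0.016,  0.013,  0.002]), 'grip_width': np.float64(1.001)} 0.017
[[-0.9461 -0.0005  0.3238]
 [-0.3238  0.0014 -0.9461]
 [ 0.0001 -1.     -0.0015]]
top box [297.8 197.1] 0.79 [ 0.6198 -0.0571  0.1219]
top plate_place [293.2 220.3] 0.87 [ 0.559  -0.0461  0.1313]
top plate_place [337.3 210.5] 0.38 [ 0.585  -0.1563  0.1492]
top safety_tab [268.3 200.6] 0.5 [0.6054 0.0181 0.1574]
top slide_stop [258.6 201.4] 0.73 [0.6049 0.0432 0.1374]Traceback (most recent call last):
  File "a.py", line 10, in <module>
    for s in manip.spot_point(c,q)[:2]:
             ~~~~~~~~~~~~~~~~^^^^^
ValueError: it knows: box, lid_grip, nougat, nut_jar, plate_place, safety_tab, scraper, slide_stop
```

```bash
sed -i 's/\["box",.*\]:$/["box","plate_place","safety_tab","slide_stop","lid_grip","nut_jar","scraper","nougat"]:/' a.py; sed -i '/^print/d' a.py; python3 a.py
```

```text
top box [296.  194.9] 0.67 [ 0.6259 -0.0525  0.1171]
top plate_place [291.2 222.3] 0.84 [ 0.5536 -0.041   0.1344]
top safety_tab [266.6 198.8] 0.52 [0.6103 0.0226 0.1531]
top lid_grip [337.8 208.4] 0.6 [ 0.5898 -0.1568  0.1549]
top scraper [125.8 221.8] 0.69 [0.5523 0.4164 0.0097]
top scraper [141.3 276.2] 0.2 [0.408  0.3408 0.1081]
top nougat [395.9 288.4] 0.64 [ 0.3859 -0.3329  0.0257]
top nougat [416.2 222.9] 0.5 [ 0.5662 -0.3894  0.023 ]
side box [309.5 252. ] 0.78 [ 0.6083 -0.1443  0.1185]
side plate_place [279.3 223.8] 0.93 [ 0.5512 -0.0508  0.1364]
side safety_tab [292.3 202.4] 0.43 [0.6015 0.0085 0.1429]
side slide_stop [289.9 195.1] 0.91 [0.5987 0.0246 0.1562]
side lid_grip [303.1 250.7] 0.65 [ 0.5867 -0.1587  0.1521]
side nut_jar [212.5 167.8] 0.85 [0.4025 0.333  0.0178]
side scraper [255.3 146.3] 0.75 [0.5668 0.4169 0.0091]
side nougat [239.2 363.4] 0.81 [ 0.3856 -0.3453  0.0248]
side nougat [322.3 370.7] 0.51 [ 0.5685 -0.4066  0.0263]
```

View pics/top1.png

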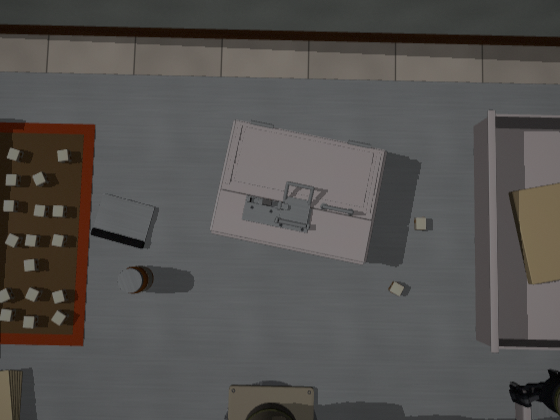

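View pics/side1.png

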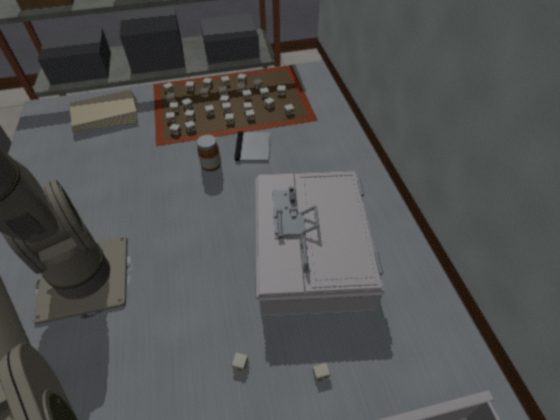

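Top: box centred near pixel (298,192), turned ~10–12°; slide knob near (267,201), bail at (300,190), handle bar (338,210). The side view agrees. Next I fit the box pose from depth.

```bash
cat > b.py <<'E'
from h import *
np.set_printoptions(precision=4,suppress=True)
c=cam("top");K=np.array(c["intrinsics"]);D=c["depth"]
v,u=np.mgrid[:420,:560];P=np.stack([(u-K[0,2])/K[0,0]*D,(v-K[1,2])/K[1,1]*D,D],-1)
W=(P-np.array(c["t"]))@np.array(c["R"])
m=(D>0)&(W[...,2]>.10)&(W[...,2]<.19)&(W[...,0]>.35)&(abs(W[...,1]+.05)<.3)
n,l,st,ce=cv2.connectedComponentsWithStats(m.astype(np.uint8));i=1+np.argmax(st[1:,4])
Q=W[l==i];r=cv2.minAreaRect(Q[:,:2].astype(np.float32)*1000);print(r, np.median(Q[:,2]))
print(cv2.boxPoints(r))
s=W[(l==i)];h=s[s[:,2]>.128]
print(len(s),len(h))
E
python3 b.py
```

```text
((640.5487060546875, -59.469390869140625), (415.75311279296875, 311.72650146484375), 79.55509185791016) 0.12040330720092825
[[ 449.5822 -235.6449]
 [ 756.1433 -292.1578]
 [ 831.5152  116.7061]
 [ 524.9541  173.219 ]]
18499 1267
```

```bash
cat > go.py <<'E'
# usage: go.py x y z (world) | go.py b x y z (box frame) -> offset for move
from h import *; import sys
np.set_printoptions(precision=4,suppress=True)
A=np.deg2rad(-10.45);C=np.array([.6405,-.0595,0]);ex=np.array([np.cos(A),np.sin(A),0]);ey=np.array([-np.sin(A),np.cos(A),0]);ez=np.array([0,0,1.])
B=np.stack([ex,ey,ez],1)
def b2w(p): return C+B@np.array(p)
def w2b(p): return B.T@(np.array(p)-C)
def state():
    o=manip.get_obs();R=Ro.from_quat(o["ee_rot"]).as_matrix()
    yaw=-np.degrees(A-np.arctan2(R[1,2],R[0,2]));return o,R,(yaw+180)%360-180
if __name__=="__main__":
    a=sys.argv[1:];o,R,yaw=state()
    X=b2w([float(v) for v in a[1:]]) if a[0]=="b" else np.array([float(v) for v in a])
    print("t",round(o["clock"],2),"boxpos",w2b(o["position"]),"F",B.T@np.array(o["ft_force"]),"w",o["grip_width"]);print("offset",R.T@(X-o["position"]),"yaw",yaw);print("q",np.array(o["joint_pos"]))
E
python3 go.py b -0.06 0.03 0.34
```

```text
t 1.2 boxpos [-0.3344 -0.6025  0.2483] F [-0.6183  0.0607 -0.0767] w 0.9997847025805049
offset [-0.5491 -0.0917 -0.4169] yaw -60.656953934329735
q [ 1.2184  0.3322 -0.0647  1.4601  0.0216  1.3499 -0.0885]
```

Call:
move_arm:
  increments:
    - {"offset": [-0.549, -0.092, -0.417], "yaw": -60.6, "jaw": 0}
    - {"offset": [-0.549, -0.092, -0.417], "yaw": -60.6, "jaw": 0}
    - {"offset": [-0.549, -0.092, -0.417], "yaw": -60.6, "jaw": 0}
    - {"offset": [-0.549, -0.092, -0.417], "yaw": -60.6, "jaw": 0}
    - {"offset": [-0.549, -0.092, -0.417], "yaw": -60.6, "jaw": 0}
    - {"offset": [-0.549, -0.092, -0.417], "yaw": -60.6, "jaw": 0}
    - {"offset": [-0.549, -0.092, -0.417], "yaw": -60.6, "jaw": 0}
    - {"offset": [-0.549, -0.092, -0.417], "yaw": -60.6, "jaw": 0}
    - {"offset": [-0.549, -0.092, -0.417], "yaw": -60.6, "jaw": 0}
    - {"offset": [-0.549, -0.092, -0.417], "yaw": -60.6, "jaw": 0}

```text
clock: 2.03
position: [0.4334, -0.2466, 0.3041]
ee_rot: [0.453, -0.542, 0.543, -0.453]
ft_force: [0.4, -0.9, 0.3]
grip_width: 1.001
```

```bash
python3 go.py b -0.06 0.03 0.34
```

```text
t 2.03 boxpos [-0.1697 -0.2216  0.3041] F [ 0.6058 -0.8262  0.3222] w 1.0012808469835597
offset [-0.2512 -0.036   0.1105] yaw 0.17417435907145773
q [ 0.872   0.0526 -0.4601  1.6783  0.0242  1.4154  0.2293]
```

Call:
move_arm:
  increments:
    - {"offset": [-0.251, -0.036, 0.11], "yaw": 0, "jaw": 0}
    - {"offset": [-0.251, -0.036, 0.11], "yaw": 0, "jaw": 0}
    - {"offset": [-0.251, -0.036, 0.11], "yaw": 0, "jaw": 0}
    - {"offset": [-0.251, -0.036, 0.11], "yaw": 0, "jaw": 0}
    - {"offset": [-0.251, -0.036, 0.11], "yaw": 0, "jaw": 0}
    - {"offset": [-0.251, -0.036, 0.11], "yaw": 0, "jaw": 0}
    - {"offset": [-0.251, -0.036, 0.11], "yaw": 0, "jaw": 0}
    - {"offset": [-0.251, -0.036, 0.11], "yaw": 0, "jaw": 0}
    - {"offset": [-0.251, -0.036, 0.11], "yaw": 0, "jaw": 0}

```text
clock: 2.78
position: [0.5868, -0.0173, 0.3398]
ee_rot: [0.454, -0.542, 0.542, -0.454]
ft_force: [-0.7, -0.0, -0.3]
grip_width: 1.001
```

```bash
cat > w.py <<'E'
from go import *
c=cam("wrist");save(c,sys.argv[1],1.4)
print("pos",w2b(state()[0]["position"]),"yaw",state()[2])
for q in ["plate_place","safety_tab","slide_stop","lid_grip"]:
    for s in manip.spot_point(c,q)[:2]:
        z={"plate_place":.130,"safety_tab":.132,"slide_stop":.132,"lid_grip":.150}[q]
        print(q,np.round(s["centre"],1),round(s["confidence"],2),"depth:",w2b(px2w(c,s["centre"])),"atz:",w2b(px2w(c,s["centre"],z=z)))
    r=manip.recognise(c,q if q in("safety_tab",) else "safety_tab")
r=manip.recognise(c,"safety_tab");print(r[:1])
print("corners",[np.round(w2px(c,b2w(p))) for p in [(-.15,-.2,.12),(-.15,.2,.12),(-.04,0,.12),(-.09,0,.13)]])
E
python3 w.py w1.png
```

```text
pos [-0.0605  0.0298  0.3397] yaw 0.2193493136024074
plate_place [263.8 213.4] 0.98 depth: [-0.0872  0.0035  0.1342] atz: [-0.0875  0.0022  0.13  ]
safety_tab [295.1 148.4] 0.68 depth: [-0.0553  0.0743  0.1566] atz: [-0.0547  0.0716  0.132 ]
slide_stop [297.2 133.7] 0.67 depth: [-0.053   0.0864  0.1378] atz: [-0.0528  0.086   0.132 ]
lid_grip [312.2 310.3] 0.71 depth: [-0.0342 -0.1016  0.1544] atz: [-0.0338 -0.1045  0.15  ]
[{'bbox': [289.9, 123.8, 308.0, 198.5], 'confidence': 0.65}]
corners [array([218., 360.]), array([193.,   5.]), array([307., 213.]), array([261., 215.])]
```

View pics/w1.png

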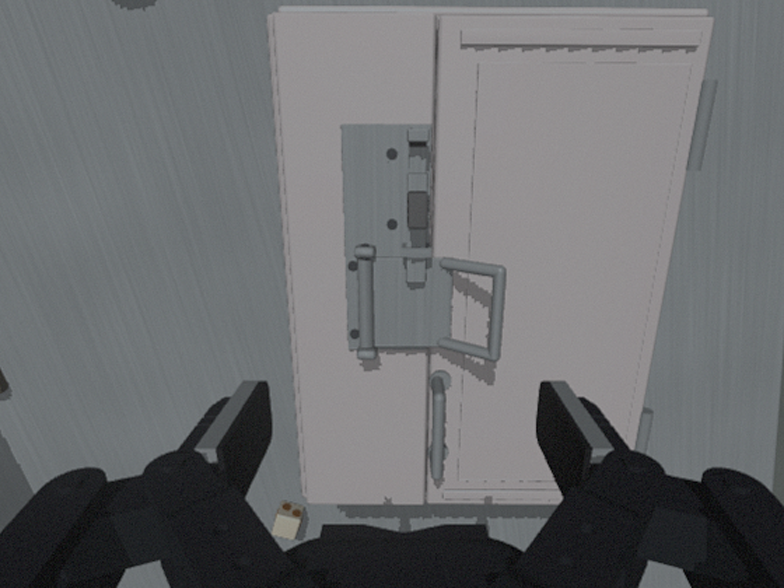

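```bash
python3 - <<'E'
from go import *
c=cam("wrist")
for n,u,v,z in [("knobtop",418,210,.157),("knob top end",418,193,.157),("knob bot end",418,227,.157),("bar+y",418,173,.138),("nose",418,282,.138),("stopface",418,146,.138),("hinge a",366,246,.135),("hinge b",366,357,.135),("bail L",501,268,.160),("bail R",493,357,.160),("handle",438,427,.155)]:
    p=(u/1.4,v/1.4);print(n,w2b(px2w(c,p,z=z)),"d",w2b(px2w(c,p)))
E
```

```text
knobtop [-0.0518  0.0701  0.157 ] d [-0.0518  0.0701  0.1569]
knob top end [-0.0519  0.0811  0.157 ] d [-0.0519  0.0811  0.1569]
knob bot end [-0.0517  0.0587  0.157 ] d [-0.051   0.0558  0.1377]
bar+y [-0.0515  0.0931  0.138 ] d [-0.0515  0.0931  0.1376]
nose [-0.0506  0.015   0.138 ] d [-0.0503  0.0131  0.1309]
stopface [-0.0517  0.1108  0.138 ] d [-0.0515  0.1109  0.1316]
hinge a [-0.0888  0.0414  0.135 ] d [-0.0886  0.0419  0.1375]
hinge b [-0.0908 -0.0473  0.135 ] d [-0.0922 -0.0543  0.1197]
bail L [0.0055 0.0312 0.16  ] d [0.0056 0.031  0.1593]
bail R [ 0.004  -0.0355  0.16  ] d [ 0.0123 -0.0532  0.1217]
handle [-0.0342 -0.0976  0.155 ] d [-0.0341 -0.0981  0.1543]
```

The wrist view shows the knob at (299,150) (original pixels), stop lug face (299,104), bail bar (355,223), handle (313,305). About 18 mm of slide travel is left and the plate is shifted about −3 mm. Descending to the knob.

```bash
python3 go.py b -0.0515 0.070 0.147
```

```text
t 3.33 boxpos [-0.0606  0.0294  0.34  ] F [ 1.2674  0.3157 -0.0126] w 0.9993954542591387
offset [-0.0408  0.193   0.009 ] yaw 0.14243572446633834
q [ 0.486   0.28   -0.6649  1.3879  0.1726  1.5312 -0.3464]
```

Call:
move_arm:
  increments:
    - {"offset": [-0.041, 0.04, 0.009], "yaw": 0, "jaw": 110}
    - {"offset": [-0.041, 0.07, 0.009], "yaw": 0, "jaw": 110}
    - {"offset": [-0.041, 0.1, 0.009], "yaw": 0, "jaw": 110}
    - {"offset": [-0.041, 0.13, 0.009], "yaw": 0, "jaw": 110}
    - {"offset": [-0.041, 0.15, 0.009], "yaw": 0, "jaw": 110}
    - {"offset": [-0.041, 0.165, 0.009], "yaw": 0, "jaw": 110}
    - {"offset": [-0.041, 0.165, 0.009], "yaw": 0, "jaw": 110}
  squeeze: 20

```text
clock: 3.92
position: [0.6008, 0.0186, 0.1716]
ee_rot: [-0.455, 0.544, -0.542, 0.452]
ft_force: [-0.7, -0.1, -0.7]
grip_width: 0.566
```

```bash
python3 go.py b -0.0515 0.070 0.147; python3 w.py w2.png
```

```text
t 3.92 boxpos [-0.0532  0.0696  0.1716] F [-0.651  -0.2228 -0.7015] w 0.5664484576791621
offset [-0.0004  0.0246  0.0018] yaw 0.14738851717496004
q [ 0.4122  0.413  -0.6573  1.593   0.2633  1.2307 -0.4738]
pos [-0.0523  0.0699  0.1738] yaw 0.14703148027470547
safety_tab [290.2 252.1] 0.81 depth: [-0.0533  0.0826  0.1566] atz: [-0.0532  0.0715  0.132 ]
[{'bbox': [276.4, 210.0, 310.8, 341.4], 'confidence': 0.65}]
corners [array([173., 543.]), array([ 84., -12.]), array([310., 345.]), array([231., 356.])]
```

View pics/w2.png

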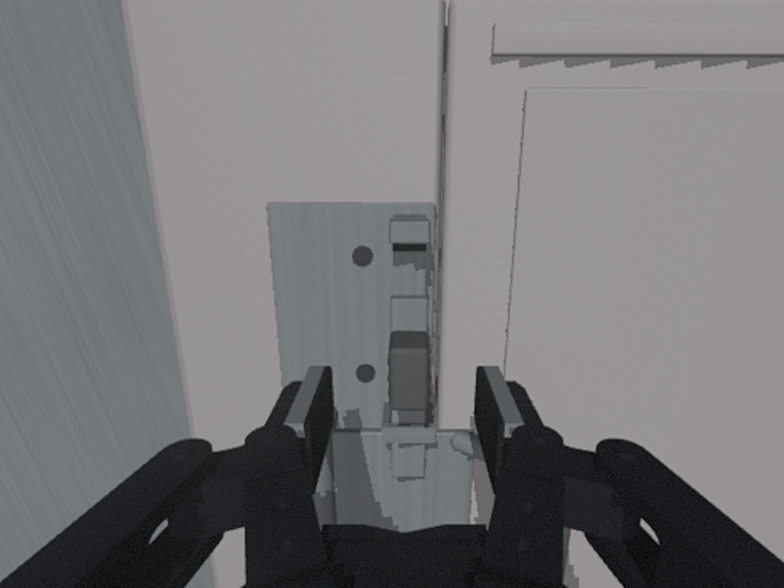

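```bash
python3 - <<'E'
from go import *
c=cam("wrist")
for n,u,v,z in [("knob+y",409,345,.157),("knob-y",409,408,.157),("bar+y",409,298,.138),("nose",409,479,.138),("stop top edge",409,243,.143),("stop front bottom",409,250,.135)]:
    p=(u/1.4,v/1.4);print(n,w2b(px2w(c,p,z=z)),"d",w2b(px2w(c,p)))
E
python3 go.py b -0.0525 0.070 0.147
```

```text
knob+y [-0.0504  0.0847  0.157 ] d [-0.0504  0.0841  0.1555]
knob-y [-0.0503  0.0603  0.157 ] d [-0.05    0.0489  0.1379]
bar+y [-0.0502  0.0955  0.138 ] d [-0.0502  0.0953  0.1374]
nose [-0.0498  0.0146  0.138 ] d [-0.0496  0.0084  0.1304]
stop top edge [-0.0504  0.1172  0.143 ] d [-0.0504  0.1163  0.138 ]
stop front bottom [-0.0503  0.1131  0.135 ] d [-0.0502  0.1124  0.1314]
t 4.47 boxpos [-0.0514  0.0703  0.1754] F [-1.1969 -0.7808 -0.1312] w 0.5662760438235184
offset [ 0.0003  0.0284 -0.0011] yaw 0.14167906240913908
q [ 0.4124  0.4098 -0.6584  1.5887  0.2628  1.2321 -0.4735]
```

Call:
move_arm:
  increments:
    - {"offset": [-0.001, 0.015, 0.0005], "yaw": 0, "jaw": 110}
    - {"offset": [-0.001, 0.028, 0.0005], "yaw": 0, "jaw": 110}
    - {"offset": [-0.001, 0.028, 0.0005], "yaw": 0, "jaw": 110}
    - {"offset": [-0.001, 0.028, 0.0005], "yaw": 0, "jaw": 110}

```text
clock: 4.8
position: [0.6028, 0.0197, 0.1465]
ee_rot: [0.454, -0.543, 0.543, -0.453]
ft_force: [0.2, 0.3, 1.0]
grip_width: 0.567
```

```bash
python3 go.py b -0.0508 0.0715 0.147
```

```text
t 4.8 boxpos [-0.0515  0.0711  0.1465] F [0.0962 0.3321 1.039 ] w 0.5673212681280548
offset [-0.0004 -0.0005  0.0007] yaw 0.14808175424036563
q [ 0.4041  0.438  -0.6502  1.6171  0.282   1.1831 -0.4882]
```

Call:
move_arm:
  increments:
    - {"offset": [0, 0, 0], "yaw": 0, "jaw": 170}
    - {"offset": [0, 0, 0], "yaw": 0, "jaw": 200}
    - {"offset": [0, 0, 0], "yaw": 0, "jaw": 230}
    - {"offset": [0, 0, 0], "yaw": 0, "jaw": 230}
    - {"offset": [0, 0, 0], "yaw": 0, "jaw": 230}
    - {"offset": [0, 0, 0], "yaw": 0, "jaw": 230}
  squeeze: 20

```text
clock: 5.3
position: [0.6029, 0.0198, 0.1471]
ee_rot: [0.453, -0.543, 0.543, -0.453]
ft_force: [-3.4, -0.1, 5.6]
grip_width: 0.156
```

```bash
python3 go.py b -0.0508 0.0715 0.147
```

```text
t 5.3 boxpos [-0.0514  0.0712  0.1471] F [-3.3043 -0.6675  5.5799] w 0.15631046012164884
offset [-0.0003  0.0001  0.0006] yaw 0.14597229432897052
q [ 0.4042  0.4374 -0.6506  1.6166  0.2818  1.1837 -0.4883]
```

Call:
move_arm:
  increments:
    - {"offset": [-0.002, 0, 0.0005], "yaw": 0, "jaw": 230}
    - {"offset": [-0.004, 0, 0.0005], "yaw": 0, "jaw": 230}
    - {"offset": [-0.006, 0, 0.0005], "yaw": 0, "jaw": 230}
    - {"offset": [-0.008, 0, 0.0005], "yaw": 0, "jaw": 230}
    - {"offset": [-0.008, 0, 0.0005], "yaw": 0, "jaw": 230}

```text
clock: 5.72
position: [0.6044, 0.028, 0.1471]
ee_rot: [0.454, -0.543, 0.543, -0.453]
ft_force: [-3.9, 0.7, 4.5]
grip_width: 0.161
```

```bash
python3 go.py b -0.0508 0.0915 0.147
```

```text
t 5.72 boxpos [-0.0514  0.0795  0.1471] F [-3.967   0.0251  4.5189] w 0.16080821312932983
offset [-0.012   0.0001  0.0006] yaw 0.17496251560697829
q [ 0.3904  0.4425 -0.6522  1.6107  0.285   1.1868 -0.5027]
```

Call:
move_arm:
  increments:
    - {"offset": [-0.001, 0, 0.0005], "yaw": 0, "jaw": 230}
    - {"offset": [-0.002, 0, 0.0005], "yaw": 0, "jaw": 230}
    - {"offset": [-0.003, 0, 0.0005], "yaw": 0, "jaw": 230}
    - {"offset": [-0.004, 0, 0.0005], "yaw": 0, "jaw": 230}
    - {"offset": [-0.005, 0, 0.0005], "yaw": 0, "jaw": 230}

```text
clock: 6.13
position: [0.6053, 0.0328, 0.1471]
ee_rot: [-0.454, 0.543, -0.543, 0.452]
ft_force: [-5.9, -0.1, 4.6]
grip_width: 0.163
```

```bash
python3 go.py b -0.0508 0.0915 0.147
```

```text
t 6.13 boxpos [-0.0514  0.0844  0.1471] F [-5.7684 -1.2058  4.5836] w 0.1625323425690751
offset [-0.0071  0.0001  0.0006] yaw 0.17547084408039382
q [ 0.3818  0.4459 -0.6528  1.6065  0.2871  1.1895 -0.5115]
```

Call:
move_arm:
  increments:
    - {"offset": [-0.001, 0, -0.0007], "yaw": 0, "jaw": 230}
    - {"offset": [-0.002, 0, -0.0007], "yaw": 0, "jaw": 230}
    - {"offset": [-0.002, 0, -0.0007], "yaw": 0, "jaw": 230}

```text
clock: 6.38
position: [0.6055, 0.0347, 0.1472]
ee_rot: [0.454, -0.543, 0.543, -0.452]
ft_force: [2.6, -1.3, 0.0]
grip_width: 0.16
```

```bash
cat > p.py <<'E'
from go import *
c=cam("wrist");save(c,sys.argv[1],1.4)
print("pos",w2b(state()[0]["position"]),"F",B.T@np.array(state()[0]["ft_force"]))
E
python3 p.py w3.png
```

```text
pos [-0.0515  0.0862  0.1472] F [ 2.564  -1.3801 -0.9268]
```

View pics/w3.png

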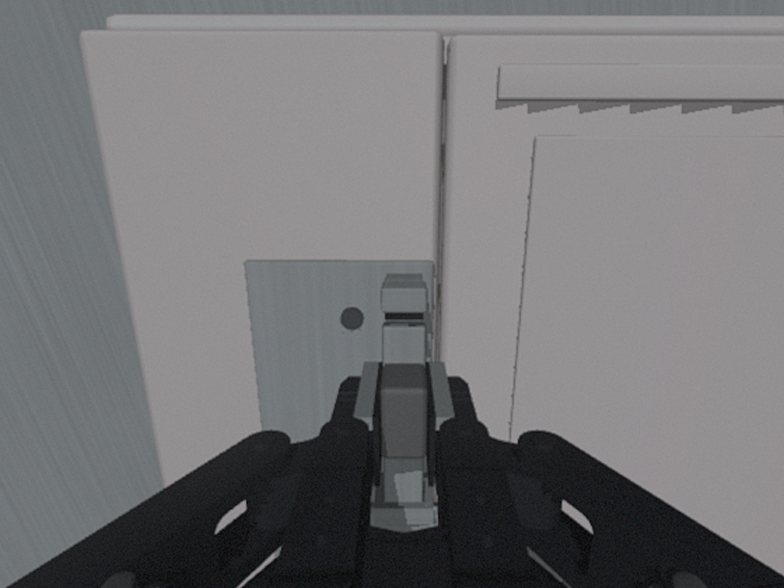

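The knob is held between the pads (405,410) and the bar end (row 324) is now just short of the stop's buffer (row ~318). Feeling forward in small steps.

Call:
move_arm:
  increments:
    - {"offset": [-0.0005, 0, 0], "yaw": 0, "jaw": 230}
    - {"offset": [-0.001, 0, 0], "yaw": 0, "jaw": 230}
    - {"offset": [-0.001, 0, 0], "yaw": 0, "jaw": 230}

```text
clock: 6.68
position: [0.6058, 0.0357, 0.1472]
ee_rot: [0.454, -0.543, 0.543, -0.453]
ft_force: [0.5, -0.7, 1.1]
grip_width: 0.158
```

```bash
python3 go.py b -0.0508 0.0915 0.147
```

```text
t 6.68 boxpos [-0.0514  0.0873  0.1472] F [ 0.616  -0.5944  1.0501] w 0.157628060185892
offset [-0.0042  0.0001  0.0006] yaw 0.15525970633851216
q [ 0.3775  0.4465 -0.6535  1.6058  0.2881  1.1887 -0.517 ]
```

Call:
move_arm:
  increments:
    - {"offset": [-0.0005, 0, 0], "yaw": 0, "jaw": 230}
    - {"offset": [-0.001, 0, 0], "yaw": 0, "jaw": 230}
    - {"offset": [-0.001, 0, 0], "yaw": 0, "jaw": 230}

```text
clock: 6.93
position: [0.606, 0.0368, 0.1472]
ee_rot: [0.454, -0.543, 0.543, -0.453]
ft_force: [0.4, -1.4, 0.0]
grip_width: 0.162
```

```bash
python3 go.py b -0.0508 0.0915 0.147
```

```text
t 6.93 boxpos [-0.0514  0.0884  0.1472] F [ 0.665  -1.3033  0.0231] w 0.1620211601634325
offset [-0.0031  0.0002  0.0006] yaw 0.16329861813389357
q [ 0.3757  0.4471 -0.6537  1.6051  0.2885  1.1889 -0.5188]
```

Call:
move_arm:
  increments:
    - {"offset": [-0.0003, 0, 0], "yaw": 0, "jaw": 230}
    - {"offset": [-0.0006, 0, 0], "yaw": 0, "jaw": 230}
    - {"offset": [-0.0006, 0, 0], "yaw": 0, "jaw": 230}

```text
clock: 7.18
position: [0.6061, 0.0375, 0.1472]
ee_rot: [0.454, -0.543, 0.543, -0.453]
ft_force: [-0.0, -1.6, 0.6]
grip_width: 0.157
```

Call:
move_arm:
  increments:
    - {"offset": [-0.0003, 0, 0], "yaw": 0, "jaw": 230}
    - {"offset": [-0.0006, 0, 0], "yaw": 0, "jaw": 230}
    - {"offset": [-0.0006, 0, 0], "yaw": 0, "jaw": 230}

```text
clock: 7.43
position: [0.6061, 0.0378, 0.1471]
ee_rot: [0.454, -0.543, 0.543, -0.452]
ft_force: [-0.5, -3.4, 1.3]
grip_width: 0.16
```

Call:
move_arm:
  increments:
    - {"offset": [-0.0004, 0, 0], "yaw": 0, "jaw": 230}
    - {"offset": [-0.0005, 0, 0], "yaw": 0, "jaw": 230}

```text
clock: 7.6
position: [0.6062, 0.0378, 0.1472]
ee_rot: [0.454, -0.543, 0.543, -0.452]
ft_force: [-0.4, -4.9, 2.4]
grip_width: 0.161
```

Stop felt (no further motion, ~5 N). Relax, open, rise.

Call:
move_arm:
  increments:
    - {"offset": [0, 0, 0], "yaw": 0, "jaw": 230}
    - {"offset": [0, 0, 0], "yaw": 0, "jaw": 170}
    - {"offset": [0, 0, 0], "yaw": 0, "jaw": 130}
    - {"offset": [0, 0, 0], "yaw": 0, "jaw": 110}
    - {"offset": [0, 0, 0], "yaw": 0, "jaw": 110}
    - {"offset": [0, -0.03, 0], "yaw": 0, "jaw": 110}
    - {"offset": [0, -0.06, 0], "yaw": 0, "jaw": 110}
    - {"offset": [0, -0.08, 0], "yaw": 0, "jaw": 110}
    - {"offset": [0, -0.08, 0], "yaw": 0, "jaw": 110}

```text
clock: 8.35
position: [0.6081, 0.039, 0.232]
ee_rot: [0.452, -0.541, 0.544, -0.454]
ft_force: [0.8, 0.4, 0.5]
grip_width: 0.572
```

```bash
python3 p.py w4.png; python3 go.py b 0.006 -0.003 0.22
```

```text
pos [-0.0504  0.0905  0.2295] F [ 0.0493  0.1827 -1.3561]
t 8.4 boxpos [-0.0504  0.0905  0.2295] F [ 0.0493  0.1827 -1.3561] w 0.5647909098053343
offset [0.0936 0.0098 0.0561] yaw 0.14648463917504273
q [ 0.3858  0.3813 -0.6735  1.5075  0.2437  1.3351 -0.489 ]
```

View pics/w4.png

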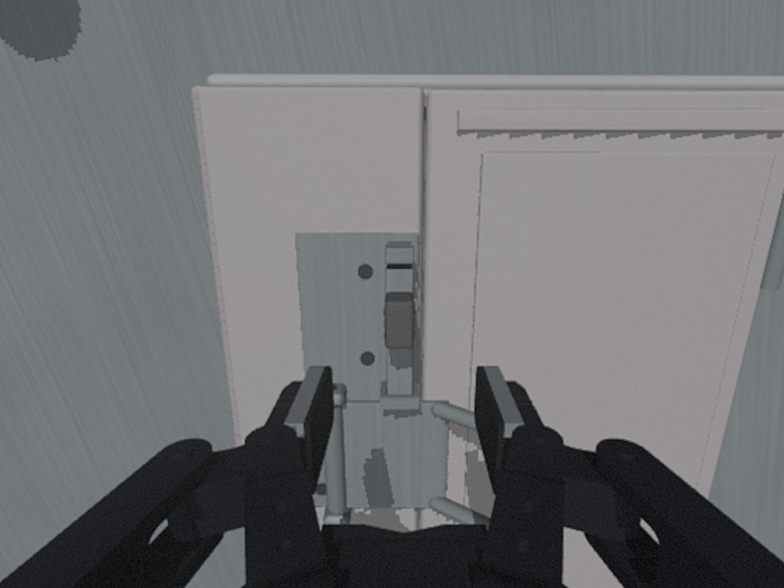

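Slide bar end sits on the stop buffer (row 266) and its nose is clear of the strap (row ~403). Now the bail.

Call:
move_arm:
  increments:
    - {"offset": [0.04, 0, 0.025], "yaw": 0, "jaw": 183}
    - {"offset": [0.08, 0, 0.05], "yaw": 0, "jaw": 183}
    - {"offset": [0.0935, 0.01, 0.056], "yaw": 0, "jaw": 183}
    - {"offset": [0.0935, 0.01, 0.056], "yaw": 0, "jaw": 183}
    - {"offset": [0.0935, 0.01, 0.056], "yaw": 0, "jaw": 183}

```text
clock: 8.82
position: [0.6451, -0.0655, 0.2174]
ee_rot: [0.453, -0.543, 0.544, -0.452]
ft_force: [-0.4, 1.4, -1.0]
grip_width: 0.282
```

```bash
python3 p.py w5.png; python3 go.py b 0.006 -0.003 0.156
```

```text
pos [ 0.0053 -0.0028  0.2183] F [ 0.203   0.9878 -0.0876]
t 8.87 boxpos [ 0.0053 -0.0028  0.2183] F [ 0.203   0.9878 -0.0876] w 0.28143011398528944
offset [0.0001 0.0623 0.0007] yaw 0.12845387583445245
q [ 0.4753  0.4692 -0.6186  1.409   0.2732  1.3487 -0.332 ]
```

View pics/w5.png

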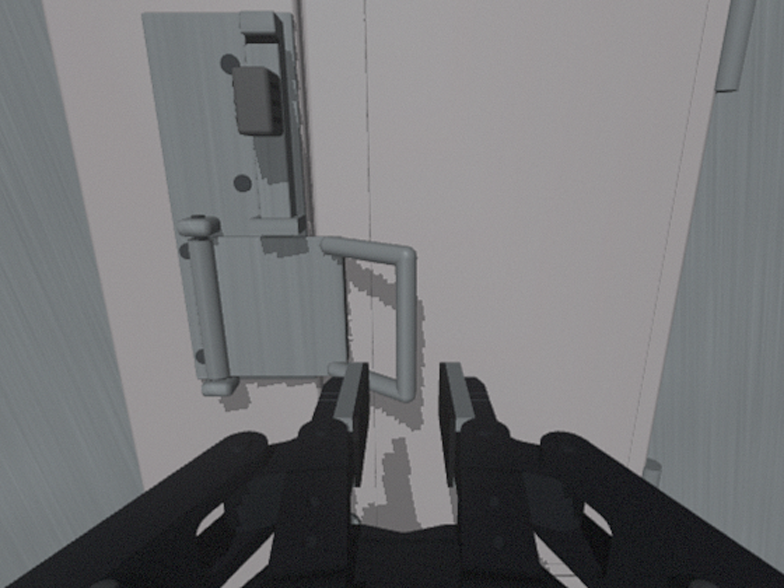

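```bash
python3 - <<'E'
from go import *
c=cam("wrist")
for u,v in [(405,254),(405,324),(405,394)]:
    p=(u/1.4,v/1.4);print(w2b(px2w(c,p,z=.159)),"d",w2b(px2w(c,p)))
E
```

```text
[0.0049 0.0344 0.159 ] d [0.0049 0.0341 0.1574]
[0.005  0.0037 0.159 ] d [0.005  0.004  0.1597]
[ 0.0051 -0.0301  0.159 ] d [ 0.0051 -0.03    0.1593]
```

Bail bar at pixels (405,250–398) in the enlarged view → box (5, +2, 155) mm. Descend and grip lightly.

Call:
move_arm:
  increments:
    - {"offset": [-0.004, 0.03, 0], "yaw": 0, "jaw": 183}
    - {"offset": [-0.004, 0.05, 0], "yaw": 0, "jaw": 183}
    - {"offset": [-0.004, 0.062, 0], "yaw": 0, "jaw": 183}
    - {"offset": [-0.004, 0.062, 0], "yaw": 0, "jaw": 183}
    - {"offset": [-0.004, 0.062, 0], "yaw": 0, "jaw": 200}
    - {"offset": [-0.004, 0.062, 0], "yaw": 0, "jaw": 240}
    - {"offset": [-0.004, 0.062, 0], "yaw": 0, "jaw": 240}
    - {"offset": [-0.004, 0.062, 0], "yaw": 0, "jaw": 240}
    - {"offset": [-0.004, 0.062, 0], "yaw": 0, "jaw": 240}
  squeeze: 20

```text
clock: 9.67
position: [0.6474, -0.0579, 0.1586]
ee_rot: [0.452, -0.541, 0.544, -0.455]
ft_force: [4.7, 1.1, 2.5]
grip_width: 0.093
```

```bash
python3 go.py b 0.006 -0.003 0.156
```

```text
t 9.67 boxpos [0.0064 0.0029 0.1586] F [4.3966 1.9713 2.4644] w 0.09329035628755078
offset [ 0.0059  0.0026 -0.0005] yaw 0.23420745301339707
q [ 0.4639  0.5138 -0.608   1.4788  0.3027  1.2385 -0.3594]
```

```bash
cat > arc.py <<'E'
# arc.py cx cz r phi0 dx dz step n sgn : offsets to put TCP at arc points + (dx,dz), y = keep
from go import *
cx,cz,r,p0,dx,dz,y,st,n,s=[float(v) for v in sys.argv[1:]]
o,R,yaw=state();print("box",w2b(o["position"]),"F",B.T@np.array(o["ft_force"]),"w",o["grip_width"],"yaw",yaw,"t",o["clock"])
for i in range(1,int(n)+1):
    p=np.deg2rad(p0+st*i);X=b2w([cx+s*r*np.cos(p)+dx,y,cz+r*np.sin(p)+dz])
    print(round(p0+st*i,1),np.round(R.T@(X-o["position"]),4).tolist())
E
python3 arc.py -.09 .130 .0992 14.6 0 .003 .0025 3 10 1
```

```text
box [0.0064 0.0029 0.1586] F [4.3966 1.9713 2.4644] w 0.09329035628755078 yaw 0.23420745301339707 t 9.6667
17.6 [0.0003, -0.0044, -0.0019]
20.6 [0.0003, -0.0094, -0.0035]
23.6 [0.0003, -0.0142, -0.0055]
26.6 [0.0003, -0.0189, -0.0076]
29.6 [0.0003, -0.0235, -0.0101]
32.6 [0.0003, -0.0279, -0.0127]
35.6 [0.0003, -0.0323, -0.0156]
38.6 [0.0003, -0.0364, -0.0187]
41.6 [0.0003, -0.0404, -0.0221]
44.6 [0.0002, -0.0442, -0.0256]
```

Call:
move_arm:
  increments:
    - {"offset": [0, -0.0022, -0.0008], "yaw": 0, "jaw": 240}
    - {"offset": [0, -0.0044, -0.0017], "yaw": 0, "jaw": 240}
    - {"offset": [0, -0.007, -0.0026], "yaw": 0, "jaw": 240}
    - {"offset": [0, -0.0094, -0.0035], "yaw": 0, "jaw": 240}
    - {"offset": [0, -0.0094, -0.0035], "yaw": 0, "jaw": 240}

```text
clock: 10.08
position: [0.6442, -0.0573, 0.1688]
ee_rot: [0.452, -0.541, 0.544, -0.455]
ft_force: [3.2, -1.1, 1.2]
grip_width: 0.098
```

```bash
python3 arc.py -.09 .130 .0992 20.6 0 .003 .0025 4 10 1
```

```text
box [0.0033 0.0029 0.1688] F [ 3.3213 -0.4802  1.2054] w 0.09763089067102841 yaw 0.22642643830170073 t 10.0833
24.6 [0.0003, -0.0055, -0.003]
28.6 [0.0003, -0.0117, -0.0061]
32.6 [0.0003, -0.0177, -0.0096]
36.6 [0.0003, -0.0234, -0.0135]
40.6 [0.0003, -0.0288, -0.0178]
44.6 [0.0003, -0.034, -0.0224]
48.6 [0.0002, -0.0388, -0.0274]
52.6 [0.0002, -0.0432, -0.0327]
56.6 [0.0002, -0.0472, -0.0383]
60.6 [0.0002, -0.0509, -0.0442]
```

Call:
move_arm:
  increments:
    - {"offset": [0, -0.0055, -0.003], "yaw": 0, "jaw": 240}
    - {"offset": [0, -0.0117, -0.006], "yaw": 0, "jaw": 240}
    - {"offset": [0, -0.0177, -0.0096], "yaw": 0, "jaw": 240}
    - {"offset": [0, -0.0234, -0.0135], "yaw": 0, "jaw": 240}
    - {"offset": [0, -0.0288, -0.0178], "yaw": 0, "jaw": 240}
    - {"offset": [0, -0.034, -0.0224], "yaw": 0, "jaw": 240}
    - {"offset": [0, -0.0388, -0.0274], "yaw": 0, "jaw": 240}
    - {"offset": [0, -0.0432, -0.0327], "yaw": 0, "jaw": 240}
    - {"offset": [0, -0.0472, -0.0383], "yaw": 0, "jaw": 240}
    - {"offset": [0, -0.0509, -0.0442], "yaw": 0, "jaw": 240}

```text
clock: 10.92
position: [0.6023, -0.0495, 0.2219]
ee_rot: [0.45, -0.539, 0.546, -0.457]
ft_force: [9.1, -1.3, 7.8]
grip_width: 0.093
```

```bash
python3 arc.py -.09 .130 .0992 60.6 0 .003 .0025 4 10 1
```

```text
box [-0.0393  0.0029  0.2219] F [9.2105 0.3597 7.8194] w 0.09254651241612183 yaw 0.2025913233864003 t 10.9167
64.6 [0.0003, -0.0008, -0.0081]
68.6 [0.0003, -0.0036, -0.0144]
72.6 [0.0003, -0.006, -0.0209]
76.6 [0.0003, -0.008, -0.0276]
80.6 [0.0002, -0.0094, -0.0343]
84.6 [0.0002, -0.0104, -0.0412]
88.6 [0.0002, -0.0109, -0.0481]
92.6 [0.0002, -0.0109, -0.055]
96.6 [0.0001, -0.0104, -0.0619]
100.6 [0.0001, -0.0095, -0.0688]
```

```bash
python3 arc.py -.09 .130 .0992 60.6 0.0015 .005 .0025 4 10 1
```

```text
box [-0.0393  0.0029  0.2219] F [9.2105 0.3597 7.8194] w 0.09254651241612183 yaw 0.2025913233864003 t 10.9167
64.6 [0.0003, -0.0028, -0.0066]
68.6 [0.0003, -0.0056, -0.0129]
72.6 [0.0003, -0.008, -0.0194]
76.6 [0.0003, -0.0099, -0.026]
80.6 [0.0002, -0.0114, -0.0328]
84.6 [0.0002, -0.0124, -0.0397]
88.6 [0.0002, -0.0129, -0.0466]
92.6 [0.0002, -0.0129, -0.0535]
96.6 [0.0001, -0.0124, -0.0604]
100.6 [0.0001, -0.0115, -0.0673]
```

Call:
move_arm:
  increments:
    - {"offset": [0, -0.0028, -0.0066], "yaw": 0, "jaw": 240}
    - {"offset": [0, -0.0056, -0.0129], "yaw": 0, "jaw": 240}
    - {"offset": [0, -0.008, -0.0194], "yaw": 0, "jaw": 240}
    - {"offset": [0, -0.0099, -0.026], "yaw": 0, "jaw": 240}
    - {"offset": [0, -0.0114, -0.0328], "yaw": 0, "jaw": 240}
    - {"offset": [0, -0.0124, -0.0397], "yaw": 0, "jaw": 240}
    - {"offset": [0, -0.0129, -0.0466], "yaw": 0, "jaw": 240}
    - {"offset": [0, -0.0129, -0.0535], "yaw": 0, "jaw": 240}
    - {"offset": [0, -0.0124, -0.0604], "yaw": 0, "jaw": 240}
    - {"offset": [0, -0.0115, -0.0673], "yaw": 0, "jaw": 240}

```text
clock: 11.75
position: [0.5352, -0.0373, 0.2325]
ee_rot: [0.45, -0.539, 0.546, -0.457]
ft_force: [2.0, 1.8, 3.4]
grip_width: 0.093
```

```bash
python3 arc.py -.09 .130 .0992 100.6 0.0015 .005 .0025 5 10 1
```

```text
box [-0.1076  0.0028  0.2325] F [1.5949 2.1577 3.3713] w 0.09268651408880492 yaw 0.21233619785422775 t 11.75
105.6 [0.0003, 0.0018, -0.0076]
110.6 [0.0002, 0.0044, -0.0159]
115.6 [0.0002, 0.0077, -0.0239]
120.6 [0.0002, 0.0117, -0.0316]
125.6 [0.0002, 0.0163, -0.0389]
130.6 [0.0001, 0.0216, -0.0458]
135.6 [0.0001, 0.0274, -0.0522]
140.6 [0.0001, 0.0338, -0.058]
145.6 [0.0001, 0.0406, -0.0633]
150.6 [0.0001, 0.0479, -0.068]
```

Call:
move_arm:
  increments:
    - {"offset": [0, 0.0018, -0.0076], "yaw": 0, "jaw": 240}
    - {"offset": [0, 0.0044, -0.0159], "yaw": 0, "jaw": 240}
    - {"offset": [0, 0.0077, -0.0239], "yaw": 0, "jaw": 240}
    - {"offset": [0, 0.0117, -0.0316], "yaw": 0, "jaw": 240}
    - {"offset": [0, 0.0163, -0.0389], "yaw": 0, "jaw": 240}
    - {"offset": [0, 0.0216, -0.0458], "yaw": 0, "jaw": 240}
    - {"offset": [0, 0.0274, -0.0522], "yaw": 0, "jaw": 240}
    - {"offset": [0, 0.0338, -0.058], "yaw": 0, "jaw": 240}
    - {"offset": [0, 0.0406, -0.0633], "yaw": 0, "jaw": 240}
    - {"offset": [0, 0.0475, -0.068], "yaw": 0, "jaw": 240}

```text
clock: 12.58
position: [0.4682, -0.0252, 0.1833]
ee_rot: [0.45, -0.54, 0.546, -0.456]
ft_force: [2.4, 0.8, 1.2]
grip_width: 0.095
```

```bash
python3 arc.py -.09 .130 .0992 145.6 0.0015 .005 .0025 2 3 1
```

```text
box [-0.1757  0.0025  0.1833] F [2.2511 1.2764 1.188 ] w 0.09504956938749554 yaw 0.2066828676762782 t 12.5833
147.6 [-0.0, -0.0048, 0.0035]
149.6 [-0.0, -0.0019, 0.0016]
151.6 [-0.0, 0.0011, -0.0001]
```

Call:
move_arm:
  increments:
    - {"offset": [0, 0.001, -0.0005], "yaw": 0, "jaw": 240}
    - {"offset": [0, 0.001, -0.0005], "yaw": 0, "jaw": 200}
    - {"offset": [0, 0.001, -0.0005], "yaw": 0, "jaw": 183}
    - {"offset": [0, 0.001, -0.0005], "yaw": 0, "jaw": 183}
    - {"offset": [0, -0.03, 0], "yaw": 0, "jaw": 183}
    - {"offset": [0, -0.06, 0], "yaw": 0, "jaw": 183}
    - {"offset": [0, -0.07, 0], "yaw": 0, "jaw": 183}

```text
clock: 13.17
position: [0.4687, -0.025, 0.2572]
ee_rot: [0.449, -0.538, 0.547, -0.457]
ft_force: [0.6, -0.4, -0.3]
grip_width: 0.283
```

```bash
python3 go.py b -0.033 -0.105 0.26
```

```text
t 13.17 boxpos [-0.1752  0.0027  0.2572] F [ 0.6295 -0.3073 -0.3368] w 0.2826832236653804
offset [ 0.1083 -0.0006  0.1419] yaw 0.21421708627531189
q [ 0.6432  0.0048 -0.6807  1.8218  0.0057  1.3    -0.2176]
```

Call:
move_arm:
  increments:
    - {"offset": [0.025, 0, 0.033], "yaw": 0, "jaw": 183}
    - {"offset": [0.05, 0, 0.066], "yaw": 0, "jaw": 183}
    - {"offset": [0.075, 0.01, 0.099], "yaw": 0, "jaw": 183}
    - {"offset": [0.1, 0.02, 0.132], "yaw": 0, "jaw": 183}
    - {"offset": [0.108, 0.035, 0.142], "yaw": 0, "jaw": 183}
    - {"offset": [0.108, 0.035, 0.142], "yaw": 0, "jaw": 183}
    - {"offset": [0.108, 0.035, 0.142], "yaw": 0, "jaw": 183}

```text
clock: 13.75
position: [0.5894, -0.1569, 0.2228]
ee_rot: [0.449, -0.54, 0.546, -0.457]
ft_force: [0.5, 0.1, 0.5]
grip_width: 0.287
```

```bash
python3 w.py w6.png; python3 go.py b -0.033 -0.105 0.156
```

```text
pos [-0.0326 -0.104   0.2241] yaw 0.24340621419631248
lid_grip [290.2 236.5] 0.59 depth: [-0.0314 -0.1051  0.1545] atz: [-0.0313 -0.1069  0.15  ]
[]
corners [array([144., 330.]), array([  30., -418.]), array([276.,  64.]), array([194.,  61.])]
t 14.25 boxpos [-0.0323 -0.1045  0.2248] F [-0.2832  0.5145 -0.1286] w 0.2836796421155154
offset [ 0.0005  0.0688 -0.0018] yaw 0.23093864173407042
q [ 0.6516  0.3599 -0.5896  1.5257  0.2053  1.3012 -0.1382]
```

View pics/w6.png

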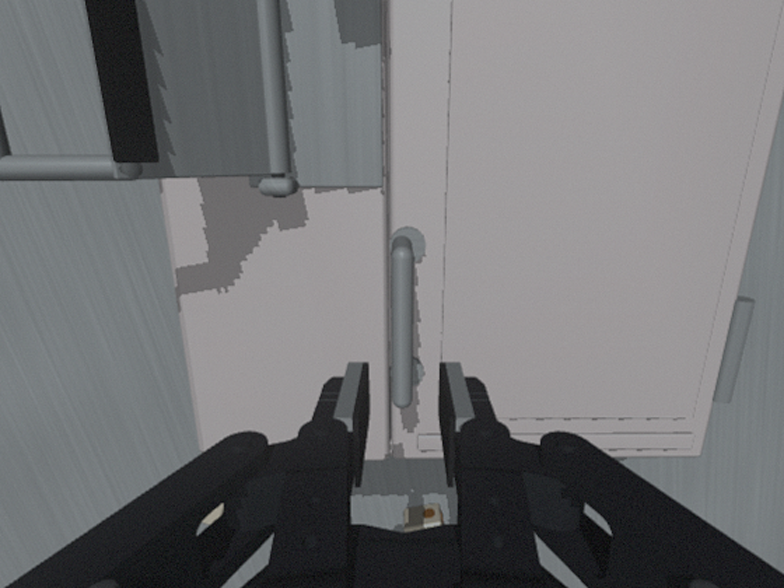

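Latch lies back (bail at far left, black pad under strap at (130,80)); handle bar at (402, 240–405). Descending to grip it.

Call:
move_arm:
  increments:
    - {"offset": [0.0015, 0.03, 0], "yaw": 0, "jaw": 183}
    - {"offset": [0.0015, 0.055, 0], "yaw": 0, "jaw": 183}
    - {"offset": [0.0015, 0.07, 0], "yaw": 0, "jaw": 183}
    - {"offset": [0.0015, 0.07, 0], "yaw": 0, "jaw": 183}
    - {"offset": [0.0015, 0.07, 0], "yaw": 0, "jaw": 200}
    - {"offset": [0.0015, 0.07, 0], "yaw": 0, "jaw": 240}
    - {"offset": [0.0015, 0.07, 0], "yaw": 0, "jaw": 240}
    - {"offset": [0.0015, 0.07, 0], "yaw": 0, "jaw": 240}
    - {"offset": [0.0015, 0.07, 0], "yaw": 0, "jaw": 240}
  squeeze: 35

```text
clock: 15.0
position: [0.5895, -0.1578, 0.1558]
ee_rot: [0.45, -0.539, 0.546, -0.457]
ft_force: [-8.9, 1.4, 0.5]
grip_width: 0.095
```

```bash
python3 arc.py .146 .120 .1815 9.5 0 .005 -.105 2 10 -1
```

```text
box [-0.0323 -0.1059  0.1558] F [-8.9709 -0.2433  0.5439] w 0.09494413919681867 yaw 0.23228069077421765 t 15.0
11.5 [-0.0009, -0.0054, 0.0006]
13.5 [-0.0009, -0.0116, 0.002]
15.5 [-0.0009, -0.0177, 0.0037]
17.5 [-0.0009, -0.0237, 0.0056]
19.5 [-0.0009, -0.0297, 0.0077]
21.5 [-0.0009, -0.0356, 0.01]
23.5 [-0.0009, -0.0414, 0.0125]
25.5 [-0.0009, -0.0471, 0.0152]
27.5 [-0.0008, -0.0528, 0.0181]
29.5 [-0.0008, -0.0583, 0.0212]
```

Call:
move_arm:
  increments:
    - {"offset": [0, -0.0027, -0.0005], "yaw": 0, "jaw": 240}
    - {"offset": [0, -0.0054, -0.0003], "yaw": 0, "jaw": 240}
    - {"offset": [0, -0.0085, 0.0002], "yaw": 0, "jaw": 240}
    - {"offset": [0, -0.0116, 0.001], "yaw": 0, "jaw": 240}
    - {"offset": [0, -0.0177, 0.0027], "yaw": 0, "jaw": 240}
    - {"offset": [0, -0.0237, 0.0046], "yaw": 0, "jaw": 240}
    - {"offset": [0, -0.0297, 0.0067], "yaw": 0, "jaw": 240}

```text
clock: 15.58
position: [0.5968, -0.1591, 0.1868]
ee_rot: [0.449, -0.538, 0.547, -0.458]
ft_force: [7.1, -1.5, -11.0]
grip_width: 0.097
```

```bash
python3 arc.py .146 .120 .1815 19.5 -.001 .005 -.106 2.5 10 -1
```

```text
box [-0.0249 -0.1059  0.1868] F [  7.2747  -0.1329 -10.9727] w 0.09685636462938864 yaw 0.22635614165349693 t 15.5833
22.0 [0.0001, -0.0062, 0.0017]
24.5 [0.0002, -0.0134, 0.0049]
27.0 [0.0002, -0.0205, 0.0085]
29.5 [0.0002, -0.0274, 0.0124]
32.0 [0.0002, -0.0341, 0.0165]
34.5 [0.0002, -0.0407, 0.021]
37.0 [0.0002, -0.047, 0.0257]
39.5 [0.0002, -0.0531, 0.0308]
42.0 [0.0003, -0.0591, 0.036]
44.5 [0.0003, -0.0647, 0.0415]
```

Lid is rising with ~11 N. Continue.

Call:
move_arm:
  increments:
    - {"offset": [0, -0.0062, 0.0025], "yaw": 0, "jaw": 240}
    - {"offset": [0, -0.0134, 0.0055], "yaw": 0, "jaw": 240}
    - {"offset": [0, -0.0205, 0.009], "yaw": 0, "jaw": 240}
    - {"offset": [0, -0.0274, 0.0128], "yaw": 0, "jaw": 240}
    - {"offset": [0, -0.0341, 0.017], "yaw": 0, "jaw": 240}
    - {"offset": [0, -0.0407, 0.0215], "yaw": 0, "jaw": 240}
    - {"offset": [0, -0.047, 0.0262], "yaw": 0, "jaw": 240}
    - {"offset": [0, -0.0531, 0.0312], "yaw": 0, "jaw": 240}
    - {"offset": [0, -0.0591, 0.0365], "yaw": 0, "jaw": 240}
    - {"offset": [0, -0.0647, 0.042], "yaw": 0, "jaw": 240}

```text
clock: 16.42
position: [0.6359, -0.1663, 0.2533]
ee_rot: [0.45, -0.539, 0.546, -0.456]
ft_force: [-12.0, 2.0, 1.0]
grip_width: 0.098
```

```bash
python3 arc.py .146 .120 .1815 44.5 -.0005 .005 -.106 2.6 10 -1
```

```text
box [ 0.0149 -0.1058  0.2533] F [-12.2158  -0.1933   1.0311] w 0.09841922697193696 yaw 0.22309701298055984 t 16.4167
47.1 [0.0002, -0.0046, 0.0071]
49.7 [0.0002, -0.0099, 0.0134]
52.3 [0.0003, -0.015, 0.0198]
54.9 [0.0003, -0.0198, 0.0265]
57.5 [0.0003, -0.0243, 0.0334]
60.1 [0.0003, -0.0285, 0.0405]
62.7 [0.0004, -0.0323, 0.0478]
65.3 [0.0004, -0.0358, 0.0553]
67.9 [0.0004, -0.039, 0.0629]
70.5 [0.0005, -0.0418, 0.0706]
```

Call:
move_arm:
  increments:
    - {"offset": [0, -0.0046, 0.0068], "yaw": 0, "jaw": 240}
    - {"offset": [0, -0.0099, 0.013], "yaw": 0, "jaw": 240}
    - {"offset": [0, -0.015, 0.0194], "yaw": 0, "jaw": 240}
    - {"offset": [0, -0.0198, 0.0261], "yaw": 0, "jaw": 240}
    - {"offset": [0, -0.0243, 0.033], "yaw": 0, "jaw": 240}
    - {"offset": [0, -0.0285, 0.0401], "yaw": 0, "jaw": 240}
    - {"offset": [0, -0.0323, 0.0475], "yaw": 0, "jaw": 240}
    - {"offset": [0, -0.0358, 0.055], "yaw": 0, "jaw": 240}
    - {"offset": [0, -0.039, 0.0627], "yaw": 0, "jaw": 240}
    - {"offset": [0, -0.041, 0.068], "yaw": 0, "jaw": 240}

```text
clock: 17.25
position: [0.7023, -0.1785, 0.2994]
ee_rot: [0.45, -0.538, 0.547, -0.456]
ft_force: [-13.2, 0.6, 12.9]
grip_width: 0.098
```

```bash
python3 arc.py .146 .120 .1815 69.5 -.0005 .005 -.106 0 1 -1; python3 - <<'E'
from go import *
c=cam("side");save(c,"s2.png",2.2,(200,120,440,340))
E
```

```text
box [ 0.0823 -0.1058  0.2994] F [-13.0335  -1.8381  12.8746] w 0.09779335695470402 yaw 0.1802751975141348 t 17.25
69.5 [0.0002, 0.0044, -0.0005]
```

View pics/s2.png

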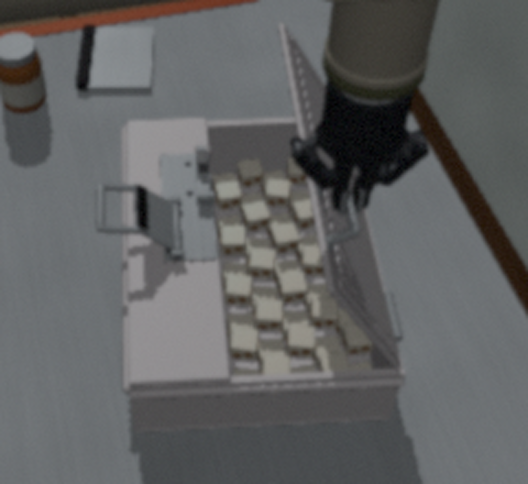

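Side view: latch lies back, lid stands well open with gripper at (355,185). Measure lid after gentle release.

Call:
move_arm:
  increments:
    - {"offset": [0, 0, 0], "yaw": 0, "jaw": 240}
    - {"offset": [0, 0, 0], "yaw": 0, "jaw": 215}
    - {"offset": [0, 0, 0], "yaw": 0, "jaw": 208}
    - {"offset": [0, 0, 0], "yaw": 0, "jaw": 208}
    - {"offset": [0, 0, 0], "yaw": 0, "jaw": 208}

```text
clock: 17.72
position: [0.7033, -0.1786, 0.3002]
ee_rot: [0.449, -0.538, 0.548, -0.457]
ft_force: [-0.7, -0.5, 1.0]
grip_width: 0.184
```

```bash
python3 arc.py .146 .120 .1815 69.5 0 .005 -.106 0 1 -1
```

```text
box [ 0.0834 -0.1057  0.3002] F [-0.5732 -0.5993  1.0196] w 0.1838453544780288 yaw 0.17578698981174057 t 17.7167
69.5 [0.0003, 0.0052, -0.001]
```

No contact forces. Rise clear and check.

Call:
move_arm:
  increments:
    - {"offset": [0, -0.01, 0], "yaw": 0, "jaw": 208}
    - {"offset": [0, -0.03, 0], "yaw": 0, "jaw": 208}
    - {"offset": [0, -0.06, 0], "yaw": 0, "jaw": 208}
    - {"offset": [0, -0.1, 0], "yaw": 0, "jaw": 208}
    - {"offset": [0, -0.13, 0], "yaw": 0, "jaw": 208}

```text
clock: 18.13
position: [0.7004, -0.1782, 0.4344]
ee_rot: [0.448, -0.537, 0.549, -0.458]
ft_force: [1.7, -0.4, 1.1]
grip_width: 0.191
```

Call:
move_arm:
  increments:
    - {"offset": [0.03, 0, -0.03], "yaw": 0, "jaw": 208}
    - {"offset": [0.06, 0, -0.06], "yaw": 0, "jaw": 208}
    - {"offset": [0.09, 0, -0.09], "yaw": 0, "jaw": 208}
    - {"offset": [0.12, 0, -0.12], "yaw": 0, "jaw": 208}
    - {"offset": [0.15, 0, -0.15], "yaw": 0, "jaw": 208}
    - {"offset": [0.18, 0, -0.18], "yaw": 0, "jaw": 208}
    - {"offset": [0.2, 0, -0.2], "yaw": 0, "jaw": 208}
    - {"offset": [0.2, 0, -0.2], "yaw": 0, "jaw": 208}
    - {"offset": [0.2, 0, -0.2], "yaw": 0, "jaw": 208}

```text
clock: 18.88
position: [0.4661, -0.3409, 0.432]
ee_rot: [0.447, -0.537, 0.55, -0.456]
ft_force: [1.7, -0.4, -0.2]
grip_width: 0.185
```

```bash
python3 - <<'E'
from go import *
print(state()[0]["position"],state()[0]["clock"])
for n in ("top","side"):
    c=cam(n);save(c,n+"3.png",2.2,(200,120,440,340)) if n=="side" else save(c,n+"3.png")
    K=np.array(c["intrinsics"]);D=c["depth"]
    v,u=np.mgrid[:420,:560];P=np.stack([(u-K[0,2])/K[0,0]*D,(v-K[1,2])/K[1,1]*D,D],-1)
    W=((P-np.array(c["t"]))@np.array(c["R"])-C)@B
    for lo,hi in ((.02,.17),(-.18,-.15)):
        m=(D>0)&(W[...,2]>.15)&(W[...,2]<.26)&(W[...,0]>.03)&(W[...,0]<.14)&(W[...,1]>lo)&(W[...,1]<hi)
        q=W[m]
        if len(q)>20: s,i=np.polyfit(q[:,2],q[:,0],1);print(n,len(q),"angle",np.degrees(np.arctan2(1,-s)))
    for q in ["nut_jar","scraper","nougat","safety_tab"]:
        for s in manip.spot_point(c,q)[:2]:print(n,q,np.round(s["centre"],1),round(s["confidence"],2),w2b(px2w(c,s["centre"])))
E
```

```text
[ 0.4661 -0.3409  0.432 ] 18.8833
top 1017 angle 59.82736034842772
top 180 angle 60.07709904236484
top nut_jar [139.4 280.5] 0.63 [-0.3128  0.3534  0.1095]
top scraper [260.1 196.8] 0.67 [-0.0431  0.0923  0.1546]
top scraper [121.4 220.1] 0.56 [-0.1709  0.4648  0.0106]
top nougat [414.8 223.2] 0.47 [-0.014  -0.3361  0.0157]
top nougat [395.6 287.6] 0.45 [-0.1988 -0.3135  0.0274]
top safety_tab [261.3 198.5] 0.43 [-0.0467  0.0884  0.1544]
side 519 angle 59.88412300966314
side 180 angle 59.91326671774434
side nut_jar [215.1 168.3] 0.84 [-0.2975  0.3468  0.0112]
side nut_jar [289.6 192.4] 0.53 [-0.0565  0.0856  0.1558]
side nougat [321.9 371. ] 0.71 [-0.0087 -0.3547  0.0254]
side nougat [237.6 362.8] 0.69 [-0.2024 -0.3261  0.0259]
side safety_tab [291.1 198.3] 0.53 [-0.0529  0.0772  0.1404]
```

View pics/side3.png

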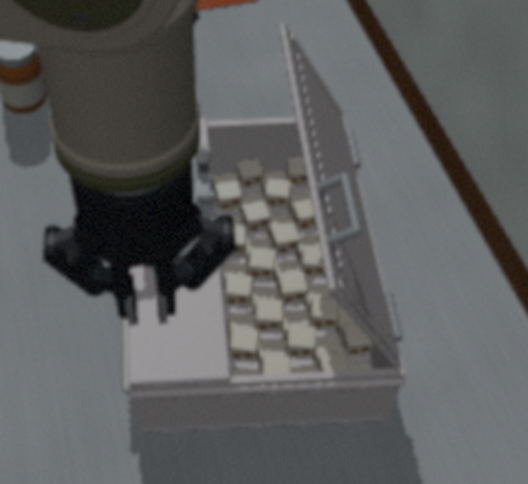

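The lid stands at about 60° by itself with the gripper well clear of it. The jar, nougat pieces and scraper are where they were. Handing in.

```bash
python3 -c "
from workcell import manip
print(manip.hand_in())"
```

```text
the job is handed in; nothing more can be done
None
```

The box is open and the job is handed in. It used about 19 s of the 67 s allowed, and the hand-in gives no verdict.

- **Slide:** I drew it about 18 mm in small steps until it stopped moving against the end stop, at about 5 N, below the 9 N the stop stands. A close picture showed the bar end on the buffer and the nose clear of the latch.
- **Latch:** I swung it up and over to about 136°, just short of its 2.4 rad end, and let it go. Later pictures show it lying back clear of the lid. The tool forces stayed at about 12 N or less in the readings.
- **Lid:** I raised it by the handle, with forces up to about 18 N, and released it. With the arm away, depth fits from the top and side cameras gave 59.8–60.1°.
- **Bystanders:** The jar, the scraper and both nougat pieces were found where they were at the start, within the accuracy of the camera readings.

**Disagreements:** the recogniser took the slide's knob for the scraper once and for the jar once, so I ignored those. In the last side picture the arm hid the latch, so the earlier side view is my check that it lies back.

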